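# Clamp the key blank, line up the cover fastener, hold the cover shut

## Robot

A 6-joint arm with a two-finger parallel gripper is mounted at the origin on the work surface. World frame = base frame: x ahead of the robot, y to its left, z up, the work surface at z = 0. Lengths are in m, angles in rad, forces in N, time in s.
With the tool pointing down it reaches from about 0.425 to 0.95 m from the base axis. Payload 3.5 kg.
Tool frame: the origin (TCP) lies on the centre line of the jaws, within the pads' length; the fingertips stand ahead of it and the grasp point (between the pads) lies 11 mm behind it (tips_ahead is the z of the fingertips in the tool frame, in m); z points along the fingers, y is the direction in which the jaws open and shut (so a half turn about z gives the same grasp; the last joint's range is limited). The gripper opens to 85 mm and grips with 20 to 120 N. Pads are 22 mm wide; open, the fingers measure 114 mm over their backs; the gripper's body (76 mm by 85 mm) begins 54 mm behind the grasp point. The pads swing forward as they close: fully open they stand 13 mm farther back than shut.
Start: joints at [1.106, 0.286, 1.577, -0, 1.279, -0.15], TCP at [0.209, 0.642, 0.213] pointing down, gripper open.
Joint ranges: [-2.77, 2.77], [-0.9, 2.22], [0.21, 2.48], [-1.53, 4.67], [0.24, 2.81], [-2.84, 2.84]. Speed limits (rad/s): [2.79, 2.79, 3.14, 3.14, 3.14, 3.14].

## Interface

Orientations are given as a unit quaternion [x, y, z, w].
In Python, from plant import * gives the robot as it stands. The module is installed in compiled form; this text tells all that it offers.
- The arm moves only by the tool move_arm, never from a script. Its arguments are lists of equal length, an entry for each row: "linear": the shift along the world's x, y, z in m, a list of three; "twist": the turn, a rotation vector about the world's x, y, z in degrees, a list of three. A call has 1 to 20 rows; each row shifts and turns the pose as measured when the row begins; what a row does not reach is not made up. A row lasts 1/12 s, in which the tool goes at most 41.7 mm and 7.16 degrees, less where a joint would pass 70% of its speed; a pose out of reach is approached as far as the arm can. A call is refused whole if a number of a shift passes 0.0417 or a number of a turn 7.16, either way. A call with a gripper value outside its range is refused whole. "grip" is the opening, from 0 (shut) to 1 (fully open), set as the call begins (left out, the last holds). The fingers move at their own pace and stop on an object; "force" is the grip in N (left out, the last holds). Time passes only in rows, so rows that do not move let the fingers close. It gives the time, the measured TCP pose, the force and the opening at its end, in the units of the state.
- get_state(): the state, without advancing time (a new reading comes with each control period).
- read_camera(name): name is "scene" or "top"; returns a dict with "img" (420x560x3 uint8, blue, green, red), "depth" (420x560 float32, m along the optical axis (not along the pixel's ray), 0 where there is no reading), "fx", "fy", "cx", "cy" (pixels), "rvec" (rotation vector, rad) and "tvec" (3), from world to camera coordinates, as OpenCV has them. Camera axes: x right, y down, z forward; pixel columns grow to the right and rows downward; lengths in m; the calibration is good to about 2 mm. A picture is of the moment at which its call begins.
- sign_off(): hands the job in, once; it reports no verdict.
The state is a dict: "time": time; "qpos": joint angles; "dq": joint speeds; "joint_efforts": joint torques, N m; "eef_pos": TCP position; "tcp_rot": TCP orientation; "contact_force": force on the tool from outside, world axes, zero at the start; "wrist_torque": the same for the moment, N m; "opening": opening from 0.0 (shut) to 1.0 (fully open).
Only numpy, scipy, OpenCV 4.12 (cv2) and the standard library are available. Lean on these libraries where they do the work, as an engineer would, in place of code of your own. Each camera call takes 0.05 s, during which the arm holds its last target.

## Task

Get the key-cutting machine ready for a trial run: first swing the vice's clamp lever down until it is fully shut on the key blank, then turn the quarter-turn fastener on the sprung drive cover until its slot lines up with the engraved line on the cover. Then push the cover down flush on its frame and finish while holding it pressed there (it springs up again if let go), the lever still shut and the slot still in line. Leave the loose things around the machine where they are.

Things in the scene. Friction and masses are not known exactly. Their poses are not given: they have to be found in the camera images.
- machine: fixed grey base slab of the key-cutting machine, 260 x 500 x 30 mm; origin under its centre, on the bench; x away from the robot at yaw 0, y left, z up. On its deck, in its frame (mm): drive-bay frame (see frame_rim); motor, lying cylinder at y -212, x -85 to 85, up to 96 above the bench; cutter wheel and bearing at x 50 to 100, y 0 to 60, up to 93 above the bench; the vice at y 85 to 135
- cover_plate: the drive cover, a flat grey plate 170 x 160 x 6 mm over the frame; origin at the middle of its far edge, on the hinge line, underside; the plate reaches 170 mm along its own -x, towards the robot; z is its upward normal. A black line engraved along its x axis (y = 0), seen on both sides of the fastener, shows where the fastener's slot must point
- frame_rim (a point): fixed point level with the rim of the drive bay's aluminium frame, 90 mm above the bench, below the fastener; the frame is 170 (x) x 160 (y) mm, and this point lies 40 mm inside its near edge, mid-width; axes as the machine's
- cover (a joint): opening angle of the cover, rad, about its far edge: 0 = flush on the frame; 0.14 = ajar, where its spring keeps it, near edge 24 mm up. Pushed at the fastener it needs 2 N to start, 7 N to stay flush. With the slot well out of line (over about 0.3 rad), a cross pin under the cover meets the frame and, unless forced, stops the fastener after 5 of its 18 mm
- fastener_grip (a point): quarter-turn fastener, 130 mm from the hinge, mid-width of the cover: steel disc 40 mm wide, 4 mm thick, with two upright ribs 36 mm long, 23 mm tall above the disc, 14 mm wide over both, the 5 mm slot between them. Point: on the turning axis, 12 mm above the disc, 11 mm below the ribs' top; x along slot and ribs (a half turn looks the same), z the turning axis = the cover's normal, leaning with it
- fastener (a joint): angle of the fastener in rad, counter-clockwise from above positive: 0 = slot in line with the engraved line; it begins 0.7 to 1.45 counter-clockwise of it; stops at -0.6 and 1.6, none at 0. It turns stiffly (0.06 N m) and stays where it is left
- vice: the key vice, a fixed aluminium block 90 x 50 x 34 mm on the machine's deck with the lever's two hinge cheeks (up to 70 mm above its underside) at its far end and a brass key blank across its jaw; origin at the centre of its underside, 30 mm above the bench; x away from the robot at yaw 0, z up
- lever_hinge (a point): fixed point on the clamp lever's hinge axis, at the middle of its width, 60 mm above the deck; the axis runs along the point's y; shut, the lever points along the point's -x
- lever_ball (a point): centre of the black ball (radius 14 mm) at the end of the clamp lever, 110 mm from the hinge axis; the lever is a steel bar 14 mm wide, 9 mm thick
- lever (a joint): angle of the clamp lever in rad: 0 = fully shut, level over the key blank, ball towards the robot and 90 mm above the bench; 1.35 = stop, nearly upright. It begins open at 0.85 to 1.2; opening lifts the ball, shutting swings it towards the robot and down. Stiff hinge (0.2 N m): it stays where it is left
- lock_cylinder: a loose thing to leave where it is: a brass lock cylinder 28 mm in diameter, 32 mm tall, upright on the machine's deck near its front edge; origin under its centre
- padlock: a loose thing to leave where it is: a brass padlock lying on the deck behind the vice, body 42 x 45 x 22 mm with a steel shackle; origin under its body
- screwdriver: a loose thing to leave where it is: a screwdriver lying on the bench beyond the machine; origin under its middle
- brush: a loose thing to leave where it is: a wooden-handled brush lying right of the machine; origin under its middle
- oil_bottle: a loose thing to leave where it is: a white oil bottle, 40 mm in diameter, 110 mm tall, right of the machine; origin under its centre
- blank_tray: a loose thing to leave where it is: a grey two-part tray 120 x 160 x 35 mm left of the machine; origin under its centre
- door_handle_set: a loose thing to leave where it is: a steel door handle on its 50 x 160 mm plate, 61 mm tall, left of the machine; origin under the plate's centre

How it is judged:
On the way, in this order (a step that is already met when the one before it is completed fails the run):
1. the clamp lever is fully shut (value of joint lever below 0.1 rad), for 0.2 s.
2. the fastener's slot is in line with the engraved line (value of joint fastener between -0.2 and 0.2 rad and value of joint lever below 0.1 rad), for 0.2 s.
3. the robot presses the cover flush on its frame (all of step 2 and value of joint cover below 0.015 rad and contact force between any of the fingers, the arm and cover_plate above 3 N), for 0.2 s.
At the end, for the whole second after the job is handed in: The robot holds the cover down: cover within 0.015 rad of flush with the robot pushing on the cover or its fastener with more than 3 N; slot within 0.2 rad of the engraved line; lever within 0.10 rad of shut; every loose thing within 40 mm of where it was. All of it through the last second (all of step 3 and distance of each of lock_cylinder, padlock, screwdriver, brush, oil_bottle, blank_tray, door_handle_set from where it was at the start of the episode below 0.04 m); the arm keeps its last pose, push and grip.
It fails at once if a loose thing is knocked more than 40 mm away (distance of any of lock_cylinder, padlock, screwdriver, brush, oil_bottle, blank_tray, door_handle_set from where it was at the start of the episode above 0.04 m).
It also fails if it takes over 48 s, if anything falls off the work surface, if the arm or the gripper's body presses on something with over 40 N, if the wrist force passes 120 N, or if a joint passes its speed limit or range.

## Working session

There is one attempt and no reset: what is moved stays moved. The work goes in short steps, Python scripts to look and compute and a tool call to move; the robot and the scene stay as the last step left them, time stands still between calls to the robot, and variables do not carry over. Pictures are saved under pics/ and viewed, and the job is handed in when it is done.

Besides the shell and the picture viewer there is one more tool, called after "Emit:" as a command line: name --argument value ..., lists and objects as JSON in quotes. move_arm: Moves the arm, as the interface text tells. Its arguments: {"type":"object","properties":{"linear":{"type":"array","items":{"type":"array","items":{"type":"number"}}},"twist":{"type":"array","items":{"type":"array","items":{"type":"number"}}},"grip":{"type":"number"},"force":{"type":"number"}},"required":["linear","twist"]}

```bash
mkdir -p pics
python3 - <<'E'
from plant import *
import cv2,numpy as np
s=get_state();print({k:np.round(v,3).tolist() for k,v in s.items()})
try: print(tips_ahead)
except Exception as e: print(e)
for n in("scene","top"):
    c=read_camera(n);cv2.imwrite(f"pics/{n}0.png",c["img"]);np.savez(f"{n}0.npz",**c)
    R=cv2.Rodrigues(np.array(c["rvec"]))[0];print(n,c["fx"],c["cx"],c["cy"],(-R.T@np.array(c["tvec"]).ravel()).round(3),R.round(3).tolist())
E
```

```text
{'time': 0.0, 'qpos': [1.106, 0.287, 1.578, -0.0, 1.279, -0.15], 'dq': [0.0, -0.002, 0.001, -0.001, -0.0, -0.0], 'joint_efforts': [0.001, -40.599, -29.262, -0.0, 0.006, 0.0], 'eef_pos': [0.209, 0.641, 0.212], 'tcp_rot': [0.157, 0.988, -0.001, -0.0], 'contact_force': [0.872, 0.25, -0.248], 'wrist_torque': [0.042, -0.015, 0.02], 'opening': 0.997}
0.008
scene 417.8510723086301 276.1166461395675 204.5214539647783 [1.201 0.492 0.69 ] [[-0.608, 0.794, 0.019], [0.475, 0.382, -0.793], [-0.636, -0.473, -0.609]]
top 408.7667495026715 287.3552934509408 203.1893455167334 [0.456 0.023 1.2  ] [[0.008, -1.0, -0.018], [-0.994, -0.006, -0.105], [0.105, 0.018, -0.994]]
```

View pics/scene0.png

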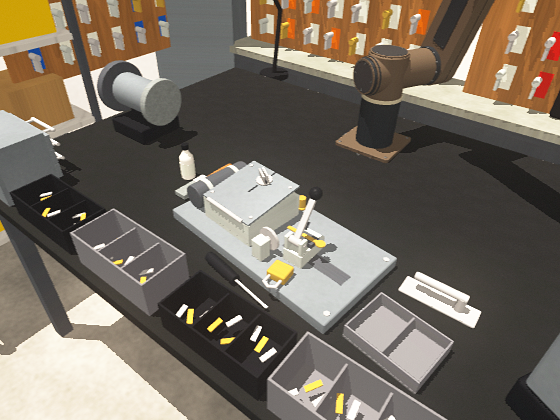

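View pics/top0.png

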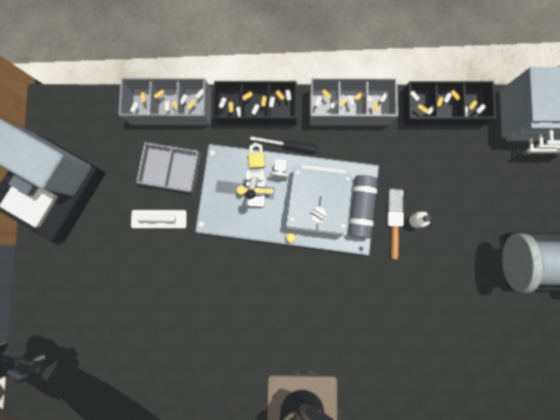

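The scene view shows the open lever with its ball at about (317,193) and the fastener at (264,177). In the top view they are at (251,193) and (318,213), with the lock cylinder at (291,238) near the front edge. I'll zoom in next.

```bash
cat > h.py <<'E'
import cv2,numpy as np
def cam(c):
    R=cv2.Rodrigues(np.array(c["rvec"],float))[0];t=np.array(c["tvec"],float).ravel()
    return R,t,float(c["fx"]),float(c["fy"]),float(c["cx"]),float(c["cy"])
def ray(c,u,v):
    R,t,fx,fy,cx,cy=cam(c);d=R.T@np.array([(u-cx)/fx,(v-cy)/fy,1.]);return -R.T@t,d
def onz(c,u,v,z):
    o,d=ray(c,u,v);return o+d*(z-o[2])/d[2]
def dep(c,u,v):
    o,d=ray(c,u,v);return o+d*float(c["depth"][int(round(v)),int(round(u))])
def proj(c,p):
    R,t,fx,fy,cx,cy=cam(c);q=R@np.array(p)+t;return np.array([fx*q[0]/q[2]+cx,fy*q[1]/q[2]+cy])
def tri(c1,p1,c2,p2):
    o1,d1=ray(c1,*p1);o2,d2=ray(c2,*p2)
    s=np.linalg.lstsq(np.c_[d1,-d2],o2-o1,rcond=None)[0];a=o1+s[0]*d1;b=o2+s[1]*d2
    return (a+b)/2,np.linalg.norm(a-b)
def cloud(c):
    R,t,fx,fy,cx,cy=cam(c);D=c["depth"].astype(float);v,u=np.mgrid[:D.shape[0],:D.shape[1]]
    P=np.stack([(u-cx)/fx*D,(v-cy)/fy*D,D],-1);return (P-t)@R
E
python3 - <<'E'
import cv2,numpy as np
for n,(x0,y0,w,h) in {"scene":(170,150,200,150),"top":(190,130,200,150)}.items():
    i=cv2.imread(f"pics/{n}0.png")[y0:y0+h,x0:x0+w];cv2.imwrite(f"pics/{n}0z.png",cv2.resize(i,None,fx=4,fy=4,interpolation=cv2.INTER_CUBIC))
E
```

```text
(no output)
```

View pics/scene0z.png

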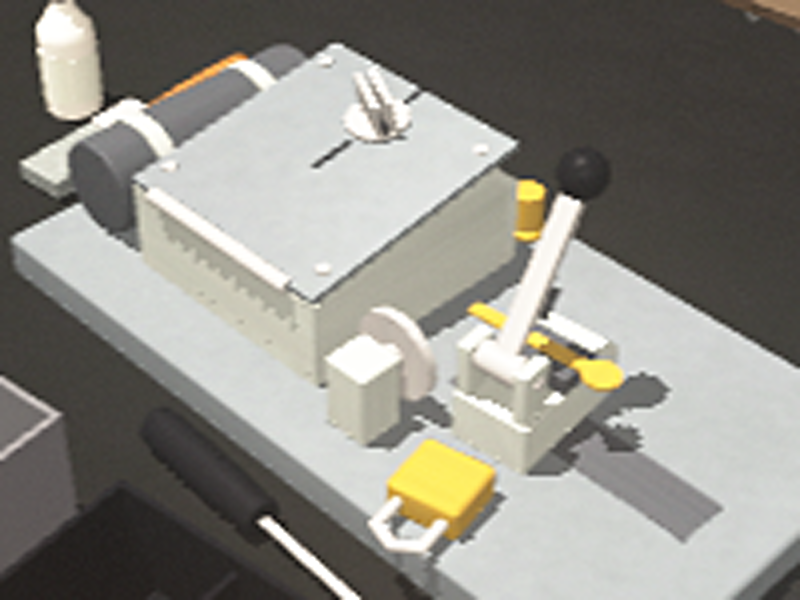

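View pics/top0z.png

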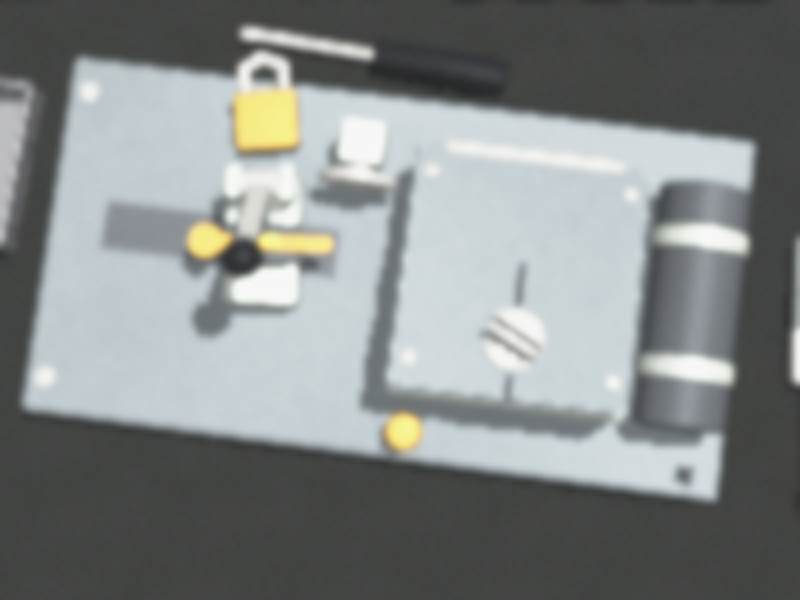

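Run:
```python
from h import *
T=np.load("top0.npz");S=np.load("scene0.npz")
t=lambda x,y:(190+x/4-.375,130+y/4-.375)
s=lambda x,y:(170+x/4-.375,150+y/4-.375)
# deck mask
img=T["img"];P=cloud(T)
c=[onz(T,*t(*p),.03) for p in((78,57),(755,143),(717,498),(22,408))]
print(np.round(c,4));print([np.linalg.norm(c[i]-c[(i+1)%4]).round(4) for i in range(4)])
ctr=np.mean(c,0);print("ctr",ctr)
for i,j in((1,0),(2,3)):
    d=c[j]-c[i];print("yaw",np.degrees(np.arctan2(-d[0],d[1])))
for i,j in((3,0),(2,1)):
    d=c[j]-c[i];print("yaw",np.degrees(np.arctan2(d[1],d[0])))
p,e=tri(T,t(240,256),S,s(583,173));print("ball",p,e)
p,e=tri(T,t(515,338),S,s(374,110));print("fast",p,e)
print("dep top fast",dep(T,*t(515,338)),"scene",dep(S,*s(377,122)))
print("ball dep",dep(T,*t(240,256)),dep(S,*s(583,173)))
# engraved line ends
a=dep(T,*t(522,270));b=dep(T,*t(508,393));print("line",a,b,np.degrees(np.arctan2((a-b)[1],(a-b)[0])))
z=.12
a=onz(T,*t(522,265),.107);b=onz(T,*t(508,400),.116);print("line",a,b,np.degrees(np.arctan2((a-b)[1],(a-b)[0])))
a=onz(T,*t(490,322),.14);b=onz(T,*t(538,358),.14);print("ribs",a,b,np.degrees(np.arctan2((a-b)[1],(a-b)[0])))
```

```text
[[ 0.7526  0.2751  0.03  ]
 [ 0.6909 -0.2183  0.03  ]
 [ 0.4356 -0.1877  0.03  ]
 [ 0.4955  0.3081  0.03  ]]
[np.float64(0.4973), np.float64(0.2571), np.float64(0.4994), np.float64(0.2592)]
ctr [0.59363835 0.04429767 0.03      ]
yaw -7.130682133898944
yaw -6.8815927871554035
yaw -7.319035491259757
yaw -6.845903262363955
ball [0.58672509 0.13658952 0.18166631] 0.00011270513915914075
fast [ 0.54090663 -0.03959588  0.12285278] 0.0001240847779907212
dep top fast [ 0.53924468 -0.03835367  0.1434664 ] scene [ 0.55506432 -0.02596629  0.12736026]
ball dep [0.5848697  0.13490098 0.19633064] [0.59539123 0.1416717  0.18886909]
line [ 0.58763449 -0.04497277  0.10987408] [ 0.50458399 -0.03494834  0.12302047] -6.882470973186581
line [ 0.59136749 -0.04515205  0.107     ] [ 0.50027686 -0.03532722  0.116     ] -6.15599809902582
ribs [ 0.54983441 -0.02232486  0.14      ] [ 0.5266229  -0.05344338  0.14      ] 53.28049563379896
```

Run:
```python
from h import *
T=np.load("top0.npz");S=np.load("scene0.npz")
t=lambda x,y:(190+x/4-.375,130+y/4-.375)
s=lambda x,y:(170+x/4-.375,150+y/4-.375)
C=np.array([.5936,.0443]);y=np.radians(-7.0)
A=np.array([[np.cos(y),np.sin(y)],[-np.sin(y),np.cos(y)]])
for n,c in(("T",T),("S",S)):
    P=cloud(c)
    M=(P[...,:2]-C)@A.T; z=P[...,2]
    m=(abs(M[...,0])<.14)&(abs(M[...,1])<.25)&(c["depth"]>0)
    # fastener
    f=m&(z>.128)&(M[...,1]<.02)&(M[...,1]>-.14)
    q=np.c_[P[f][:,:2],z[f]];print(n,"fast n",len(q),q.mean(0).round(4),"zmax",q[:,2].max())
    hi=q[q[:,2]>.134][:,:2]; 
    r=cv2.minAreaRect((hi*1000).astype(np.float32));w,v=np.linalg.eigh(np.cov(hi.T));d=v[:,1];print(" hi",len(hi),hi.mean(0),r,np.degrees(np.arctan2(d[1],d[0])))
    # vice region
    vi=m&(M[...,1]>.05)&(M[...,1]<.16)
    for lo,hi_ in((.058,.07),(.07,.085),(.085,.105),(.105,.12),(.12,.14),(.14,.16),(.16,.2)):
        k=vi&(z>lo)&(z<hi_);Q=M[k]*1000
        if len(Q):print(" ",lo,len(Q),Q.mean(0).round(1),Q.min(0).round(1),Q.max(0).round(1), cv2.minAreaRect(Q.astype(np.float32))[1:])
for a,b in (((258,188),(497,362)),):
    p,e=tri(T,t(*a),S,s(*b));print("hinge",p,e,A@(p[:2]-C))
```

```text
T fast n 77 [ 0.5415 -0.039   0.1389] zmax 0.14666397993210972
 hi 62 [ 0.54167373 -0.03973535] ((541.93359375, -39.43556594848633), (35.3499870300293, 14.67757511138916), 55.507198333740234) 55.68854718439635
  0.058 214 [-5.5 86. ] [-37.1  50.2] [ 55.8 118.5] ((89.40546417236328, 70.03435516357422), 5.101297855377197)
  0.07 186 [ 6.7 92.8] [-9.9 51.2] [ 61.2 139.3] ((56.0390625, 104.84243774414062), 25.867511749267578)
  0.085 109 [42.5 93.6] [30.1 71.4] [ 54.9 118.9] ((21.01519012451172, 47.11170959472656), 7.6817145347595215)
  0.105 22 [33.7 93.2] [20.  78.8] [ 41.3 108.4] ((26.424592971801758, 20.64143943786621), 69.68574523925781)
  0.12 26 [19.6 90.1] [ 7.9 83.6] [27.4 98.2] ((19.350326538085938, 12.593692779541016), 8.426299095153809)
  0.14 22 [ 8.2 90.6] [ 1.7 84.6] [14.8 97.5] ((13.069342613220215, 12.743301391601562), 7.2347025871276855)
  0.16 106 [-18.5  88.1] [-32.4  76.4] [  2.2 101.9] ((26.070768356323242, 32.79716110229492), 63.81928634643555)
S fast n 71 [ 0.5442 -0.0357  0.1373] zmax 0.14345347080329296
 hi 52 [ 0.54369939 -0.03652823] ((542.6561889648438, -37.1
[... 264 characters left out ...]
.5841293334961, 98.81480407714844), 6.934020042419434)
  0.085 239 [45.6 99.3] [29.5 50.2] [ 58.  121.9] ((25.18581199645996, 72.42747497558594), 4.139547348022461)
  0.105 74 [29.  97.8] [ 7.3 88.3] [ 40.3 103.8] ((15.162805557250977, 33.14141082763672), 88.65137481689453)
  0.12 88 [18.5 96.6] [ 7.  87.1] [ 28.4 103.2] ((15.473962783813477, 21.60930824279785), 85.14339447021484)
  0.14 84 [ 5.6 94.6] [-6.6 85.7] [ 15.3 101.3] ((20.417816162109375, 15.317642211914062), 7.843662738800049)
  0.16 185 [-11.8  94.8] [-30.   80.4] [1.000e-01 1.052e+02] ((22.4427490234375, 30.593538284301758), 73.76959228515625)
hinge [0.64717437 0.1330627  0.08999879] 0.005154752350956466 [0.04235758 0.09463015]
```

Emit:
move_arm --linear '[[0.025,-0.029,0.005],[0.025,-0.029,0.005],[0.025,-0.029,0.005],[0.025,-0.029,0.005],[0.026,-0.029,0],[0.026,-0.029,0],[0.026,-0.029,0],[0.026,-0.029,0],[0.026,-0.029,0],[0.026,-0.029,0],[0.026,-0.029,0],[0.026,-0.029,0],[0.026,-0.029,0],[0.026,-0.029,0],[0.026,-0.029,0],[0.026,-0.029,0]]' --twist '[[0,0,5],[0,0,5],[0,0,5],[0,0,0],[0,0,0],[0,0,0],[0,0,0],[0,0,0],[0,0,0],[0,0,0],[0,0,0],[0,0,0],[0,0,0],[0,0,0],[0,0,0],[0,0,0]]' --grip 0 --force 40

```text
time: 1.43
eef_pos: [0.6238, 0.1556, 0.2223]
tcp_rot: [0.012, 1.0, -0.005, -0.007]
contact_force: [0.7, 1.6, 0.3]
opening: -0.001
```

Emit:
move_arm --linear '[[0.018,-0.01,0.0],[0.016,-0.009,0],[0,0,0]]' --twist '[[0,0,0],[0,0,0],[0,0,0]]'

```text
time: 1.68
eef_pos: [0.6626, 0.127, 0.2195]
tcp_rot: [0.017, 1.0, -0.006, -0.007]
contact_force: [-0.4, -0.0, -0.1]
opening: 0.0
```

Run:
```python
from plant import *
from h import *
s=get_state();print(s["eef_pos"],s["tcp_rot"],s["contact_force"])
for n in("scene","top"):
    c=read_camera(n);u,v=proj(c,s["eef_pos"]);print(n,u,v,proj(c,np.array(s["eef_pos"])-[0,0,.008]))
    x,y=max(0,int(u)-80),max(0,int(v)-60);cv2.imwrite(f"pics/{n}1.png",cv2.resize(c["img"][y:y+120,x:x+160],None,fx=4,fy=4,interpolation=cv2.INTER_CUBIC));print(x,y)
```

```text
[0.66259762 0.12701887 0.21946274] [ 0.01717764  0.99980719 -0.00588751 -0.00747308] [-0.36941508 -0.04609639 -0.07717319]
scene 290.9847104527315 193.15386647457836 [290.81783772 196.50817068]
210 133
top 252.37831435910186 160.8512276653866 [252.71197957 161.52683982]
172 100
```

View pics/scene1.png

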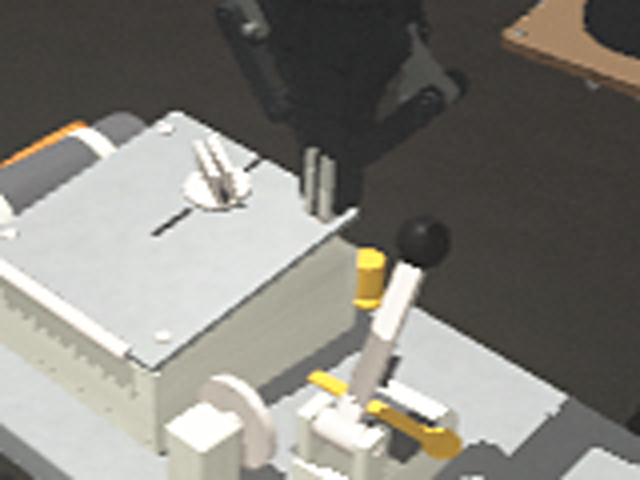

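Run:
```python
from plant import *
from h import *
c=read_camera("scene");s=get_state();print(s["eef_pos"],s["time"])
cv2.imwrite("pics/scene1b.png",cv2.resize(c["img"][160:210,260:320],None,fx=12,fy=12,interpolation=cv2.INTER_NEAREST))
P=cloud(c)
for v in range(176,202,2):
    print(v,[tuple(P[v,u].round(3)) for u in (287,290,293,296)])
```

```text
[0.65976567 0.13028377 0.21966919] 1.8333
176 [(np.float64(0.666), np.float64(0.118), np.float64(0.257)), (np.float64(0.67), np.float64(0.128), np.float64(0.263)), (np.float64(0.671), np.float64(0.135), np.float64(0.266)), (np.float64(0.667), np.float64(0.139), np.float64(0.266))]
178 [(np.float64(0.666), np.float64(0.119), np.float64(0.253)), (np.float64(0.671), np.float64(0.129), np.float64(0.259)), (np.float64(0.671), np.float64(0.136), np.float64(0.262)), (np.float64(0.668), np.float64(0.14), np.float64(0.262))]
180 [(np.float64(0.667), np.float64(0.12), np.float64(0.249)), (np.float64(0.67), np.float64(0.128), np.float64(0.254)), (np.float64(0.67), np.float64(0.135), np.float64(0.257)), (np.float64(0.67), np.float64(0.141), np.float64(0.26))]
182 [(np.float64(0.517), np.float64(0.015), np.float64(0.119)), (np.float64(0.672), np.float64(0.13), np.float64(0.252)), (np.float64(0.671), np.float64(0.136), np.float64(0.254)), (np.float64(0.668), np.float64(0.14), np.float64(0.254))]
184 [(np.float64(0.519), np.float64(0.017), np.float64(0.115)), (np.float64(0.67), np.float64(0.129), n
[... 1357 characters left out ...]
552), np.float64(0.041), np.float64(0.109)), (np.float64(0.513), np.float64(0.023), np.float64(0.079)), (np.float64(0.52), np.float64(0.037), np.float64(0.089)), (np.float64(0.515), np.float64(0.042), np.float64(0.088))]
198 [(np.float64(0.511), np.float64(0.013), np.float64(0.066)), (np.float64(0.528), np.float64(0.034), np.float64(0.086)), (np.float64(0.528), np.float64(0.042), np.float64(0.09)), (np.float64(0.517), np.float64(0.044), np.float64(0.085))]
200 [(np.float64(0.542), np.float64(0.035), np.float64(0.089)), (np.float64(0.54), np.float64(0.042), np.float64(0.092)), (np.float64(0.533), np.float64(0.046), np.float64(0.089)), (np.float64(0.523), np.float64(0.048), np.float64(0.084))]
```

View pics/scene1b.png

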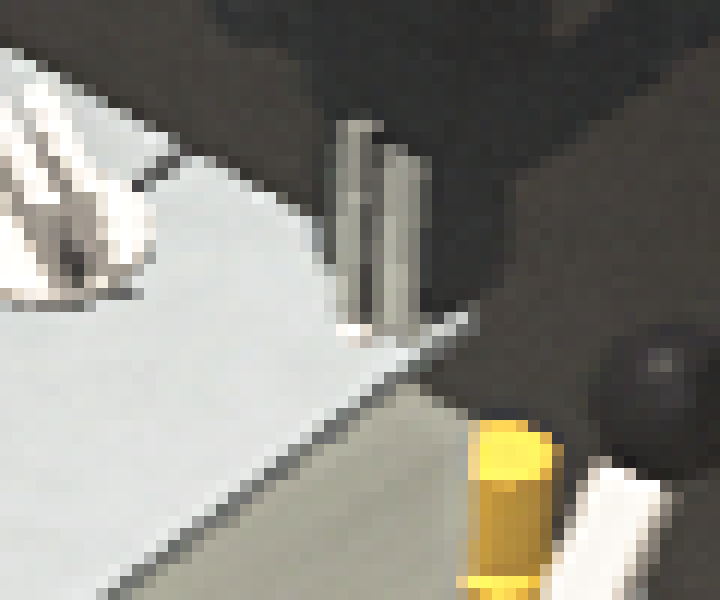

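Run:
```python
from plant import *
from h import *
c=read_camera("top");s=get_state();print(s["eef_pos"],s["time"],s["qpos"])
for z in (-.008,0,.02):print(proj(c,np.array(s["eef_pos"])+[0,0,z]))
cv2.imwrite("pics/top1b.png",cv2.resize(c["img"][110:210,200:320],None,fx=6,fy=6,interpolation=cv2.INTER_NEAREST))
```

```text
[0.65954913 0.13083266 0.22003447] 1.8833 [ 0.04897867  0.28634155  1.56402743 -0.00973629  1.30823403 -1.4890831 ]
[251.11907287 162.69160873]
[250.77242854 162.02473304]
[249.88113228 160.3100539 ]
```

View pics/top1b.png

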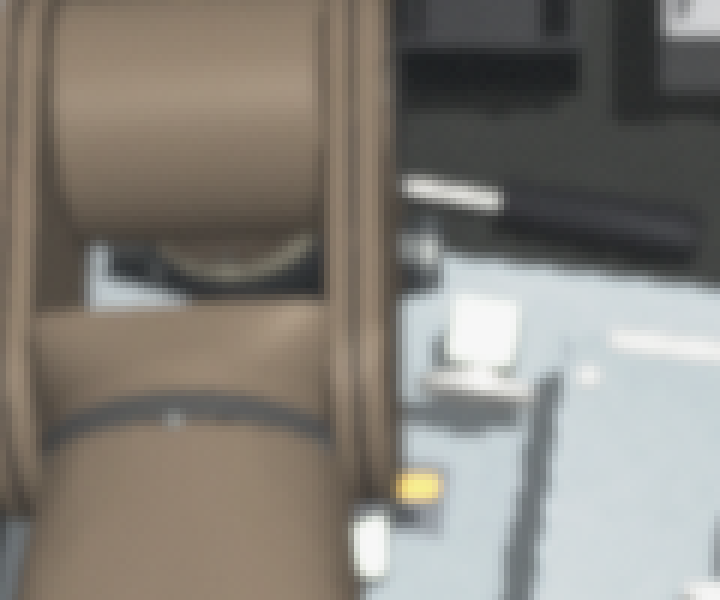

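Run:
```python
import plant
from plant import *
print([x for x in dir(plant) if not x.startswith("__")]); print(tips_ahead)
from h import *
c=read_camera("scene");s=get_state();P=cloud(c)
print(s["eef_pos"],s["opening"])
m=(abs(P[...,0]-.66)<.02)&(abs(P[...,1]-.131)<.03)&(P[...,2]>.2)&(c["depth"]>0)
print(np.histogram(P[m][:,2],bins=np.arange(.2,.3,.005)))
v,u=np.where(m);print(v.max())
S=np.load("scene0.npz")
print(dep(S,*((170+530/4),(150+190/4))))
```

```text
['Unreachable', 'get_state', 'read_camera', 'sign_off', 'tips_ahead']
0.008
[0.65951557 0.13115681 0.22034959] -0.000530579512511461
(array([ 0,  0,  0,  0,  0,  0,  0,  3, 13, 30, 36, 35, 37, 35, 31, 23, 43,
       76, 89]), array([0.2  , 0.205, 0.21 , 0.215, 0.22 , 0.225, 0.23 , 0.235, 0.24 ,
       0.245, 0.25 , 0.255, 0.26 , 0.265, 0.27 , 0.275, 0.28 , 0.285,
       0.29 , 0.295]))
188
[0.48142525 0.03976293 0.06372109]
```

Emit:
move_arm --linear '[[-0.005,0.003,-0.03],[-0.003,0.001,-0.03],[0,0,-0.02],[0,0,0]]' --twist '[[0,0,0],[0,0,0],[0,0,0],[0,0,0]]'

```text
time: 2.27
eef_pos: [0.6496, 0.1403, 0.143]
tcp_rot: [0.011, 1.0, -0.005, -0.004]
contact_force: [-0.1, -0.2, -1.1]
opening: 0.001
```

```bash
cat >> h.py <<'E'
def tips(tag,zlo=.06):
    from plant import get_state,read_camera
    s=get_state();c=read_camera("scene");e=np.array(s["eef_pos"]);P=cloud(c)
    m=(abs(P[...,0]-e[0])<.018)&(abs(P[...,1]-e[1])<.025)&(P[...,2]>zlo)&(c["depth"]>0)
    print("eef",e.round(4),"rot",np.round(s["tcp_rot"],3),"F",np.round(s["contact_force"],1),"op",round(s["opening"],3),"t",s["time"],"minz",np.sort(P[m][:,2])[:6].round(3))
    u,v=map(int,proj(c,e));x,y=max(0,u-60),max(0,v-50)
    cv2.imwrite(f"pics/{tag}.png",cv2.resize(c["img"][y:y+100,x:x+120],None,fx=6,fy=6,interpolation=cv2.INTER_CUBIC));print("crop",x,y)
    return c,s
E
python3 -c "
from h import *
tips('s2',.11)"
```

```text
eef [0.6496 0.1403 0.143 ] rot [ 0.011  1.    -0.005 -0.004] F [-0.1 -0.2 -1.1] op 0.001 t 2.2667 minz [0.11  0.111 0.111 0.111 0.111 0.111]
crop 238 173
```

View pics/s2.png

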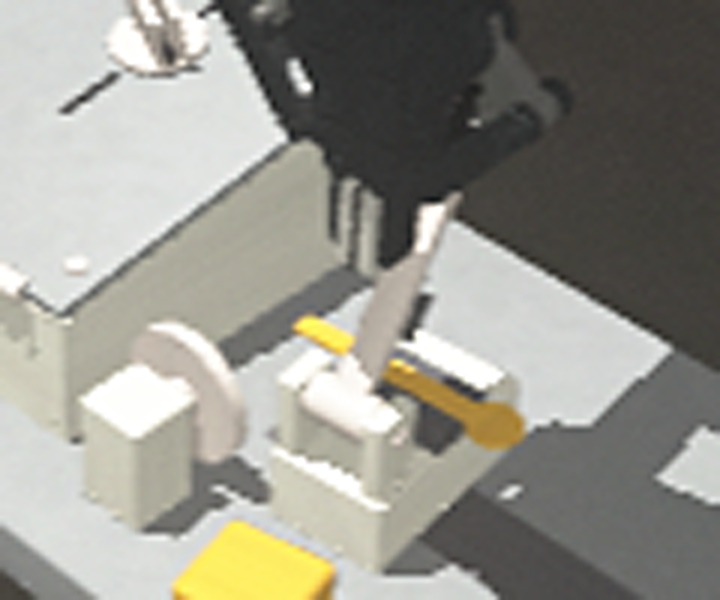

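Emit:
move_arm --linear '[[-0.013,-0.002,-0.004],[-0.013,-0.002,-0.004],[-0.008,0,-0.006],[-0.008,0,-0.006],[-0.006,0,-0.008],[0,0,0]]' --twist '[[0,0,0],[0,0,0],[0,0,0],[0,0,0],[0,0,0],[0,0,0]]'

```text
time: 2.82
eef_pos: [0.6059, 0.1399, 0.1276]
tcp_rot: [0.009, 1.0, -0.004, 0.008]
contact_force: [-0.4, 0.1, 0.1]
opening: 0.001
```

```bash
python3 -c "
from h import *
tips('s3',.11)"
```

```text
eef [0.6059 0.1399 0.1276] rot [ 0.009  1.    -0.004  0.008] F [-0.4  0.1  0.1] op 0.001 t 2.8167 minz [0.111 0.111 0.111 0.111 0.112 0.112]
crop 249 168
```

View pics/s3.png

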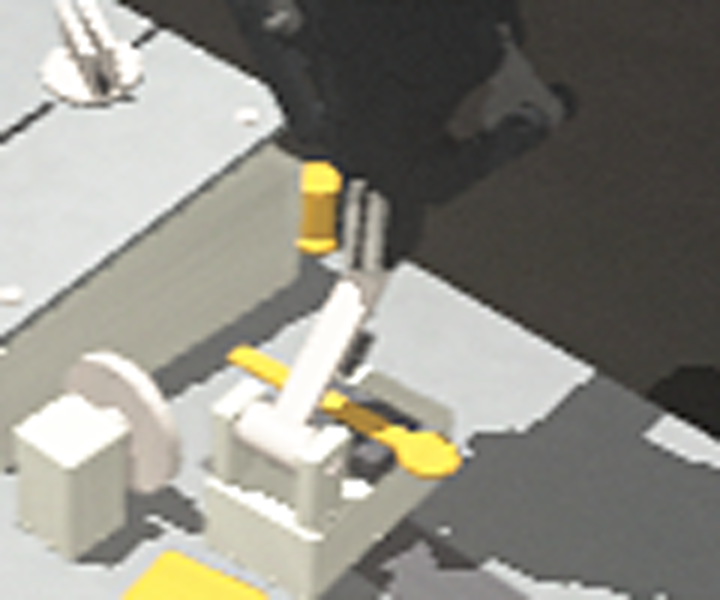

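Emit:
move_arm --linear '[[-0.005,-0.002,-0.008],[-0.004,-0.001,-0.008],[-0.003,0,-0.008],[-0.003,0,-0.008],[0,0,0]]' --twist '[[0,0,0],[0,0,0],[0,0,0],[0,0,0],[0,0,0]]'

```text
time: 3.28
eef_pos: [0.5929, 0.1375, 0.0966]
tcp_rot: [0.009, 1.0, -0.003, 0.011]
contact_force: [0.9, -0.2, 0.2]
opening: 0.002
```

```bash
python3 -c "
from h import *
tips('s4',.11)"
```

```text
eef [0.5929 0.1375 0.0966] rot [ 0.009  1.    -0.003  0.011] F [ 0.9 -0.2  0.2] op 0.002 t 3.2833 minz [0.11  0.11  0.111 0.111 0.111 0.111]
crop 251 175
```

View pics/s4.png

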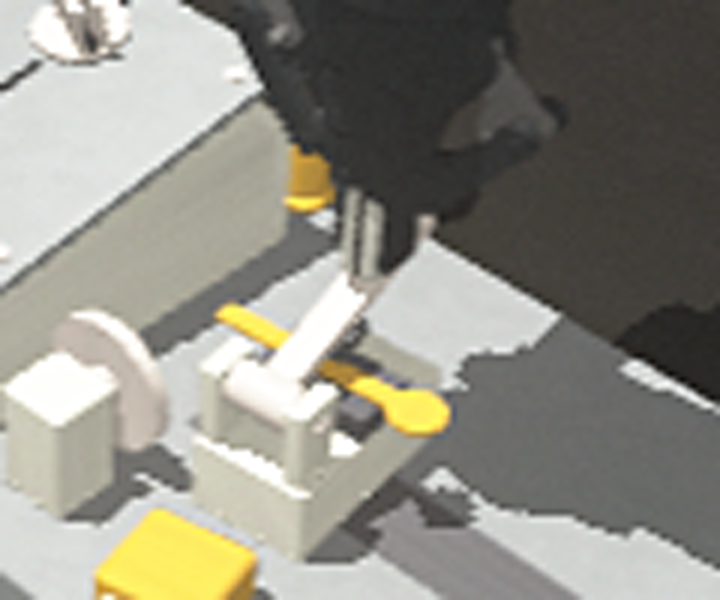

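Emit:
move_arm --linear '[[-0.003,-0.001,-0.008],[-0.002,0,-0.007],[0,0,-0.005],[0,0,0]]' --twist '[[0,0,0],[0,0,0],[0,0,0],[0,0,0]]'

```text
time: 3.67
eef_pos: [0.589, 0.1367, 0.0765]
tcp_rot: [0.01, 1.0, -0.002, 0.013]
contact_force: [-0.6, 0.6, 4.5]
opening: -0.002
```

```bash
python3 -c "
from h import *
tips('s5',.11)"
```

```text
eef [0.589  0.1367 0.0765] rot [ 0.01   1.    -0.002  0.013] F [-0.6  0.6  4.5] op -0.002 t 3.6667 minz [0.11  0.11  0.11  0.11  0.111 0.111]
crop 251 181
```

View pics/s5.png

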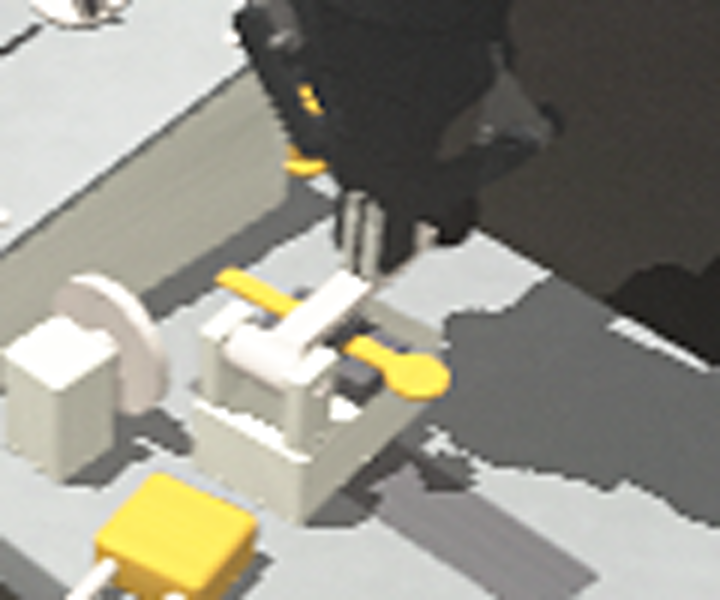

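Emit:
move_arm --linear '[[0,0,-0.004],[0,0,-0.003],[0,0,-0.002]]' --twist '[[0,0,0],[0,0,0],[0,0,0]]'

```text
time: 3.97
eef_pos: [0.589, 0.1367, 0.0763]
tcp_rot: [0.009, 1.0, -0.003, 0.009]
contact_force: [-3.4, 0.2, 6.8]
opening: 0.003
```

Emit:
move_arm --linear '[[0,0,-0.01],[0,0,-0.01],[0,0,-0.01]]' --twist '[[0,0,0],[0,0,0],[0,0,0]]'

```text
time: 4.22
eef_pos: [0.5889, 0.1367, 0.0757]
tcp_rot: [0.007, 1.0, -0.006, 0.001]
contact_force: [-22.4, -2.8, 44.1]
opening: -0.001
```

Emit:
move_arm --linear '[[0.01,0,0.03],[0.0,-0.02,0.035],[0,-0.03,0.03],[0,-0.038,0.015],[0,-0.04,0],[-0.005,-0.035,0.0],[-0.015,-0.01,0]]' --twist '[[0,0,0],[0,0,-7],[0,0,-7],[0,0,-7],[0,0,-7],[0,0,-7],[0,0,-7]]'

```text
time: 4.8
eef_pos: [0.5766, -0.0404, 0.1931]
tcp_rot: [0.373, 0.928, -0.005, -0.002]
contact_force: [-0.2, -0.4, -1.1]
opening: 0.002
```

Run:
```python
from plant import *
from h import *
c=read_camera("scene");cv2.imwrite("pics/s6.png",cv2.resize(c["img"][140:290,180:380],None,fx=4,fy=4,interpolation=cv2.INTER_CUBIC))
t=read_camera("top");cv2.imwrite("pics/t6.png",cv2.resize(t["img"][130:280,190:390],None,fx=4,fy=4,interpolation=cv2.INTER_CUBIC))
print(proj(c,[.5374,.1398,.09]),get_state()["time"])
```

```text
[325.32325325 216.02564143] 4.9
```

View pics/s6.png

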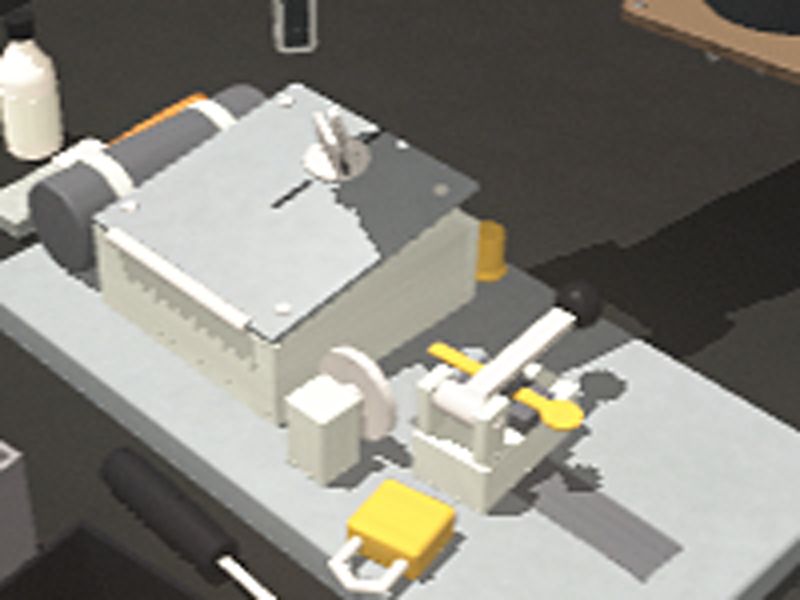

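View pics/t6.png

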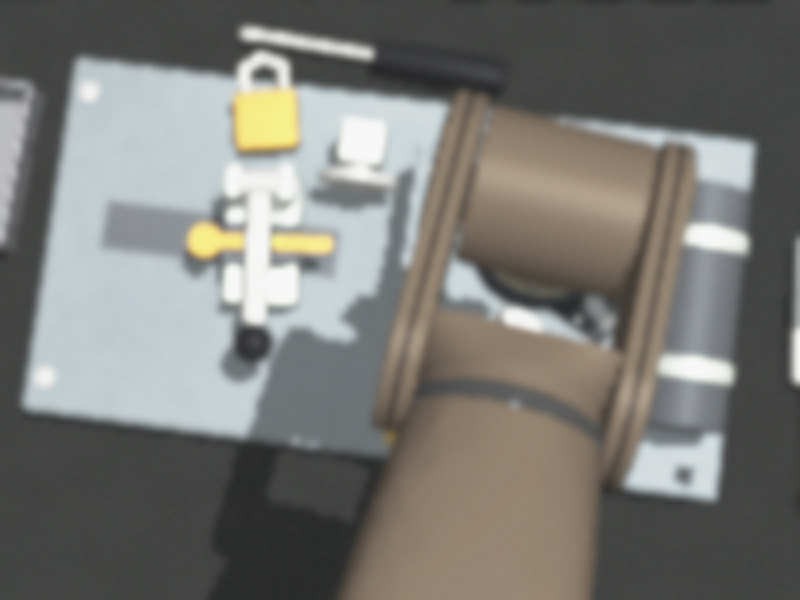

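Run:
```python
from plant import *
from h import *
s=get_state();e=np.array(s["eef_pos"]);c=read_camera("scene")
print(e,proj(c,e),proj(c,e-[0,0,.008]),proj(c,e+[0,0,.018]))
P=cloud(c)
for v in range(140,156,2): print(v,[P[v,u].round(3).tolist() for u in (250,254,258)])
cv2.imwrite("pics/s7.png",cv2.resize(c["img"][110:190,220:300],None,fx=8,fy=8,interpolation=cv2.INTER_CUBIC))
b,er=tri(read_camera("top"),(190+252/4-.4,130+343/4-.4),c,(180+577/4-.4,140+304/4-.4));print("ball",b,er)
```

```text
[ 0.57418811 -0.03825023  0.19178836] [254.44230952 158.4852771 ] [254.48770485 161.48610074] [254.33845281 151.61991001]
140 [[0.581, -0.044, 0.24], [0.586, -0.029, 0.248], [0.579, -0.023, 0.246]]
142 [[0.581, -0.045, 0.235], [0.583, -0.031, 0.241], [0.577, -0.025, 0.24]]
144 [[0.581, -0.045, 0.23], [0.583, -0.032, 0.235], [0.578, -0.024, 0.236]]
146 [[0.578, -0.048, 0.223], [0.585, -0.03, 0.232], [0.577, -0.025, 0.23]]
148 [[0.577, -0.049, 0.217], [0.584, -0.03, 0.227], [0.579, -0.023, 0.227]]
150 [[0.301, -0.288, -0.0], [0.586, -0.029, 0.223], [0.578, -0.024, 0.221]]
152 [[0.309, -0.282, -0.002], [0.578, -0.036, 0.211], [0.572, -0.029, 0.211]]
154 [[0.319, -0.272, -0.001], [0.312, -0.261, -0.0], [0.306, -0.25, 0.001]]
ball [0.53901681 0.13719199 0.09092605] 0.0007352511872907551
```

View pics/s7.png

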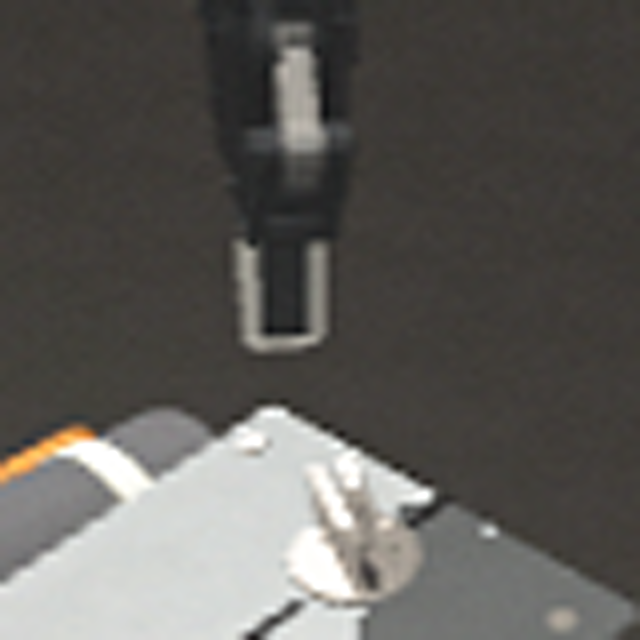

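Emit:
move_arm --linear '[[-0.006,0,0],[-0.006,0,0],[-0.006,0,0],[-0.005,0,0],[0,0,0],[0,0,0],[0,0,0],[0,0,0],[0,0,0],[0,0,0],[0,0,0],[0,0,0],[0,0,0],[0,0,0]]' --twist '[[0,0,-7],[0,0,-7],[0,0,-7],[0,0,-7],[0,0,-7],[0,0,-7],[0,0,-7],[0,0,-7],[0,0,-7],[0,0,-7],[0,0,-6],[0.5,4,0],[0.5,4,0],[0,0,0]]' --grip 0.45

```text
time: 6.17
eef_pos: [0.5506, -0.0146, 0.1796]
tcp_rot: [0.863, 0.498, -0.062, -0.058]
contact_force: [0.4, -0.5, -0.6]
opening: 0.446
```

```bash
cat >> h.py <<'E'
def pose(s):
    from scipy.spatial.transform import Rotation as Ro
    R=Ro.from_quat(s["tcp_rot"]).as_matrix()
    print("toolz",R[:,2].round(3),"jawyaw",np.degrees(np.arctan2(R[1,1],R[0,1])).round(1),"up=-z tilt deg x,y",np.degrees(-R[:2,2]).round(2),"q",np.round(s["qpos"],2))
    return R
E
python3 - <<'E'
from h import *
c,s=tips("s8",.15);pose(s)
E
```

```text
eef [ 0.5506 -0.0146  0.1796] rot [ 0.863  0.498 -0.062 -0.058] F [ 0.4 -0.5 -0.6] op 0.446 t 6.1667 minz [0.203 0.204 0.204 0.204 0.204 0.206]
crop 208 112
toolz [-0.164  0.038 -0.986] jawyaw -30.3 up=-z tilt deg x,y [ 9.38 -2.18] q [-0.21  0.15  1.81  0.    1.35  0.31]
```

View pics/s8.png

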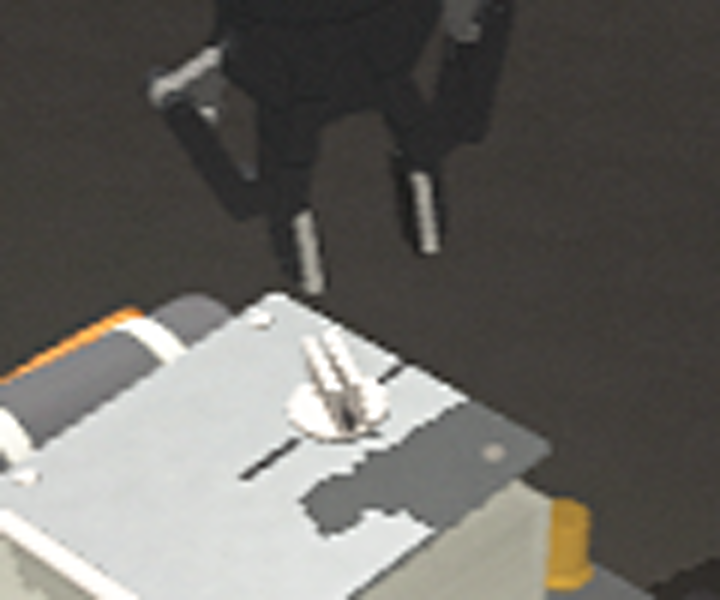

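Emit:
move_arm --linear '[[-0.002,-0.013,-0.005],[-0.002,-0.012,-0.005],[0,0,0],[0,0,0]]' --twist '[[-0.6,-0.7,-2],[-0.6,-0.7,-1.7],[0,0,0],[0,0,0]]'

```text
time: 6.55
eef_pos: [0.5452, -0.0386, 0.1668]
tcp_rot: [0.88, 0.47, -0.053, -0.042]
contact_force: [0.9, 0.6, 0.4]
opening: 0.451
```

Run:
```python
from h import *
c,s=tips("s9",.15);pose(s)
```

```text
eef [ 0.5452 -0.0386  0.1668] rot [ 0.88   0.47  -0.053 -0.042] F [0.9 0.6 0.4] op 0.451 t 6.55 minz [0.189 0.191 0.191 0.192 0.193 0.193]
crop 202 112
toolz [-0.132  0.025 -0.991] jawyaw -33.9 up=-z tilt deg x,y [ 7.58 -1.42] q [-0.25  0.13  1.85 -0.01  1.29  0.34]
```

View pics/s9.png

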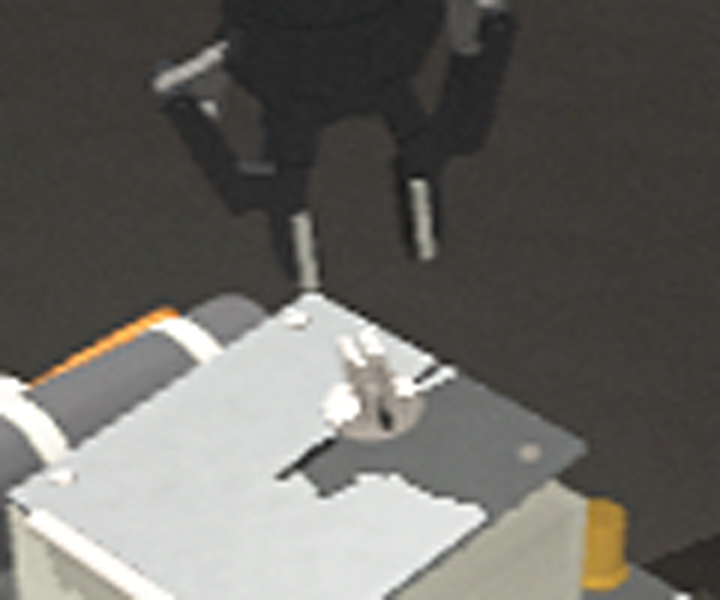

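Emit:
move_arm --linear '[[-0.003,0,-0.02],[-0.003,0,-0.02],[0,0,0]]' --twist '[[0,0,0],[0,0,0],[0,0,0]]'

```text
time: 6.85
eef_pos: [0.5399, -0.0385, 0.1281]
tcp_rot: [0.88, 0.471, -0.05, -0.04]
contact_force: [-1.3, 0.6, -0.2]
opening: 0.454
```

Run:
```python
from h import *
c,s=tips("s10",.15);pose(s)
```

```text
eef [ 0.5399 -0.0385  0.1281] rot [ 0.88   0.471 -0.05  -0.04 ] F [-1.3  0.6 -0.2] op 0.454 t 6.85 minz [0.151 0.151 0.152 0.154 0.155 0.155]
crop 203 125
toolz [-0.126  0.024 -0.992] jawyaw -33.8 up=-z tilt deg x,y [ 7.24 -1.35] q [-0.25  0.16  1.9  -0.01  1.22  0.34]
```

View pics/s10.png

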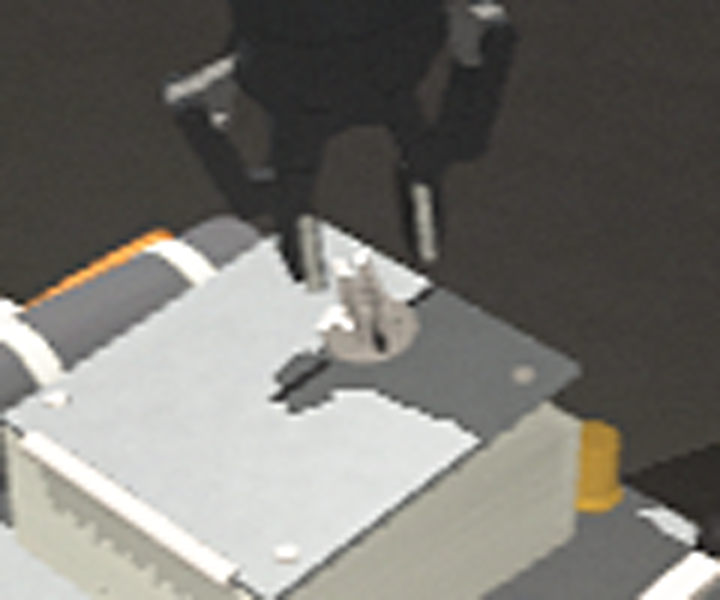

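Emit:
move_arm --linear '[[-0.001,0,-0.012],[-0.001,0,-0.012],[0,0,0]]' --twist '[[0,0.3,0],[0,0.3,0],[0,0,0]]'

```text
time: 7.15
eef_pos: [0.5411, -0.0388, 0.1076]
tcp_rot: [0.88, 0.471, -0.052, -0.04]
contact_force: [-0.5, 0.7, -0.1]
opening: 0.456
```

Run:
```python
from h import *
c,s=tips("s11",.12);pose(s)
```

```text
eef [ 0.5411 -0.0388  0.1076] rot [ 0.88   0.471 -0.052 -0.04 ] F [-0.5  0.7 -0.1] op 0.456 t 7.15 minz [0.12  0.12  0.12  0.12  0.121 0.121]
crop 203 132
toolz [-0.129  0.021 -0.991] jawyaw -33.8 up=-z tilt deg x,y [ 7.4  -1.23] q [-0.25  0.19  1.91 -0.01  1.18  0.34]
```

View pics/s11.png

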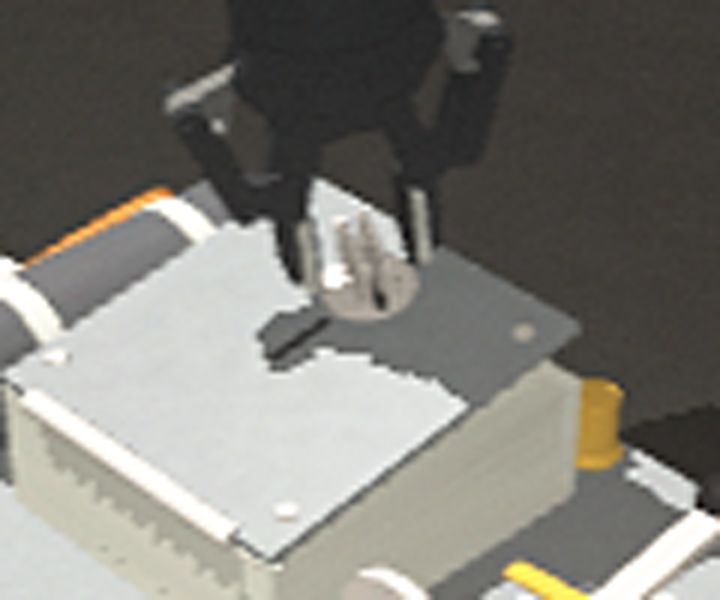

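Emit:
move_arm --linear '[[-0.003,0.0,-0.003],[0,0,0],[0,0,0],[0,0,0],[0,0,0]]' --twist '[[0,0.3,0],[0,0,0],[0,0,0],[0,0,0],[0,0,0]]' --grip 0 --force 50

```text
time: 7.62
eef_pos: [0.5389, -0.0388, 0.1063]
tcp_rot: [0.879, 0.472, -0.054, -0.041]
contact_force: [-1.1, 0.4, -2.0]
opening: 0.152
```

Run:
```python
from h import *
c,s=tips("s12",.12);pose(s);print(s["wrist_torque"])
```

```text
eef [ 0.5389 -0.0388  0.1063] rot [ 0.879  0.472 -0.054 -0.041] F [-1.1  0.4 -2. ] op 0.152 t 7.6167 minz [0.12 0.12 0.12 0.12 0.12 0.12]
crop 203 132
toolz [-0.133  0.021 -0.991] jawyaw -33.8 up=-z tilt deg x,y [ 7.61 -1.2 ] q [-0.25  0.19  1.91 -0.01  1.18  0.34]
[-0.06068782 -0.09775975 -0.00526911]
```

View pics/s12.png

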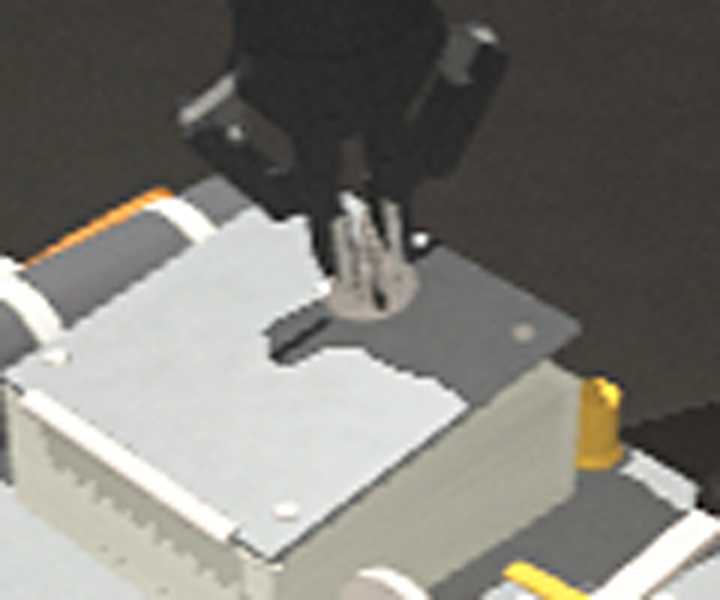

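Emit:
move_arm --linear '[[0,0,0],[0,0,0],[0,0,0]]' --twist '[[-0.55,0.07,-4],[-0.55,0.07,-4],[-0.55,0.07,-4]]'

```text
time: 7.92
eef_pos: [0.5389, -0.0388, 0.1063]
tcp_rot: [0.925, 0.373, -0.058, -0.034]
contact_force: [-1.0, 0.4, -1.0]
opening: 0.147
```

Run:
```python
from h import *
from plant import *
s=get_state();pose(s);print(s["wrist_torque"],s["eef_pos"],s["contact_force"])
```

```text
toolz [-0.132  0.02  -0.991] jawyaw -46.4 up=-z tilt deg x,y [ 7.56 -1.14] q [-0.25  0.19  1.91 -0.01  1.18  0.56]
[ 0.05035353 -0.04053599  0.11546347] [ 0.53891789 -0.03884836  0.1062967 ] [-0.98341168  0.39176628 -0.95775182]
```

Emit:
move_arm --linear '[[0,0,0],[0,0,0],[0,0,0],[0,0,0],[0,0,0],[0,0,0],[0,0,0]]' --twist '[[-0.55,0.07,-4],[-0.55,0.07,-4],[-0.55,0.07,-4],[-0.55,0.07,-4],[-0.55,0.07,-4],[-0.55,0.07,-4],[-0.55,0.07,-4]]'

```text
time: 8.5
eef_pos: [0.5388, -0.0388, 0.1063]
tcp_rot: [0.99, 0.124, -0.064, -0.016]
contact_force: [-0.5, 0.4, -1.2]
opening: 0.15
```

Run:
```python
from h import *
c,s=tips("s13",.12);pose(s);print(s["wrist_torque"])
```

```text
eef [ 0.5388 -0.0388  0.1063] rot [ 0.99   0.124 -0.064 -0.016] F [-0.5  0.4 -1.2] op 0.15 t 8.5 minz [0.12  0.12  0.12  0.12  0.121 0.121]
crop 203 132
toolz [-0.131  0.017 -0.991] jawyaw -75.9 up=-z tilt deg x,y [ 7.5  -0.96] q [-0.25  0.18  1.91 -0.02  1.18  1.08]
[0.01941573 0.03723718 0.0562741 ]
```

View pics/s13.png

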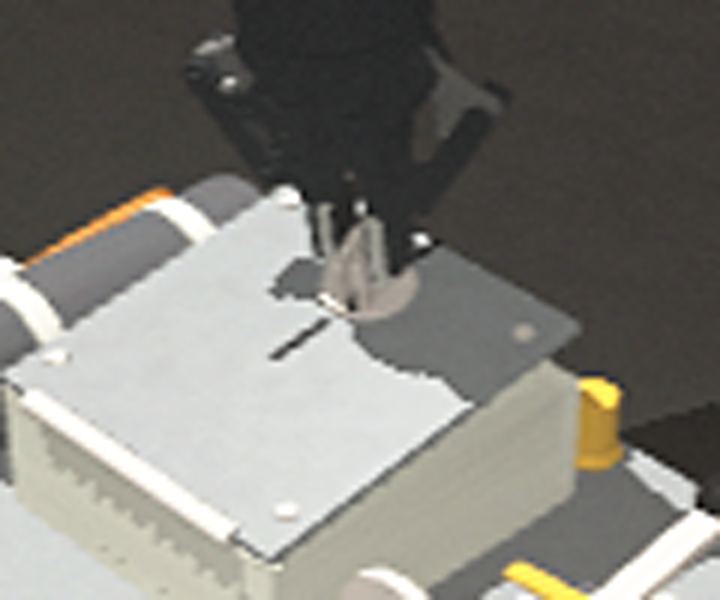

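Emit:
move_arm --linear '[[0,0,0],[0,0,0],[0,0,0],[0,0,0],[0,0,0],[0,0,0],[0,0,0]]' --twist '[[-0.55,0.07,-4],[-0.55,0.07,-4],[-0.55,0.07,-4],[-0.55,0.07,-4],[-0.55,0.07,-4],[-0.2,0.02,-1.5],[0,0,0]]'

```text
time: 9.13
eef_pos: [0.5388, -0.0388, 0.1063]
tcp_rot: [0.995, -0.069, -0.066, -0.003]
contact_force: [0.3, 1.0, -1.1]
opening: 0.146
```

Run:
```python
from h import *
c,s=tips("s14",.12);pose(s);print(s["wrist_torque"])
```

```text
eef [ 0.5388 -0.0388  0.1063] rot [ 0.995 -0.069 -0.066 -0.003] F [ 0.3  1.  -1.1] op 0.146 t 9.1333 minz [0.121 0.121 0.121 0.122 0.123 0.123]
crop 203 132
toolz [-0.131  0.014 -0.991] jawyaw -97.9 up=-z tilt deg x,y [ 7.53 -0.81] q [-0.25  0.18  1.91 -0.02  1.18  1.47]
[-0.06383279  0.0231983  -0.09950489]
```

View pics/s14.png

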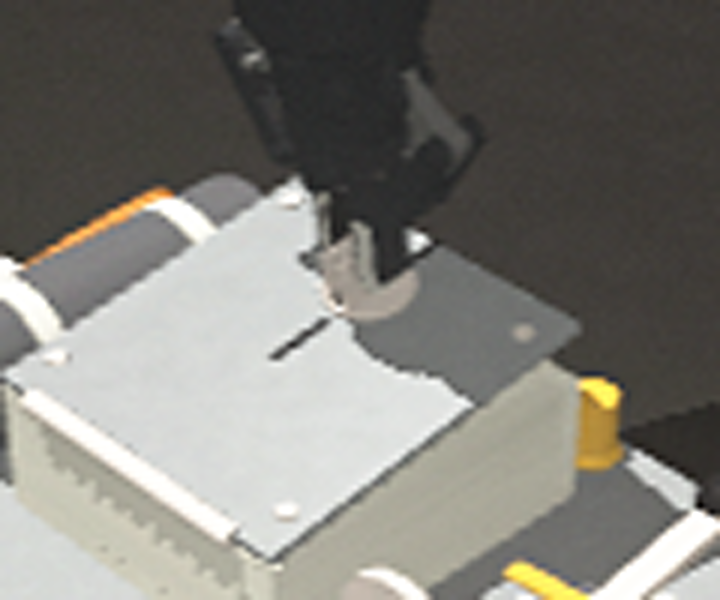

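Emit:
move_arm --linear '[[0,0,0],[0,0,0],[0,0,0],[0.004,-0.0005,0.025],[0.004,-0.0005,0.03],[0.004,0,0.03],[0,0,0.03]]' --twist '[[0,0,0],[0,0,0],[0,0,0],[0,0,0],[0,0,0],[0,0,0],[0,0,0]]' --grip 0.45

```text
time: 9.77
eef_pos: [0.546, -0.0389, 0.2172]
tcp_rot: [0.995, -0.066, -0.074, -0.004]
contact_force: [0.4, -0.1, -0.4]
opening: 0.447
```

Run:
```python
from plant import *
from h import *
s=get_state();print(s["eef_pos"],s["time"],s["contact_force"])
c=read_camera("scene");np.savez("scene3.npz",**c)
cv2.imwrite("pics/s15.png",cv2.resize(c["img"][140:240,210:330],None,fx=6,fy=6,interpolation=cv2.INTER_CUBIC))
P=cloud(c);z=P[...,2]
f=(c["depth"]>0)&(abs(P[...,0]-.54)<.03)&(abs(P[...,1]+.0385)<.03)&(z>.13)&(z<.145)
q=P[f][:,:2];w,v=np.linalg.eigh(np.cov(q.T));d=v[:,1];print(len(q),q.mean(0),np.degrees(np.arctan(d[1]/d[0])),cv2.minAreaRect((q*1000).astype(np.float32)))
```

```text
[ 0.54596692 -0.03885303  0.21720143] 9.7667 [ 0.37540621 -0.10838041 -0.36735804]
95 [ 0.54286282 -0.03583582] -11.210678613511174 ((541.3955688476562, -37.18626022338867), (15.731056213378906, 36.809444427490234), 79.3714370727539)
```

View pics/s15.png

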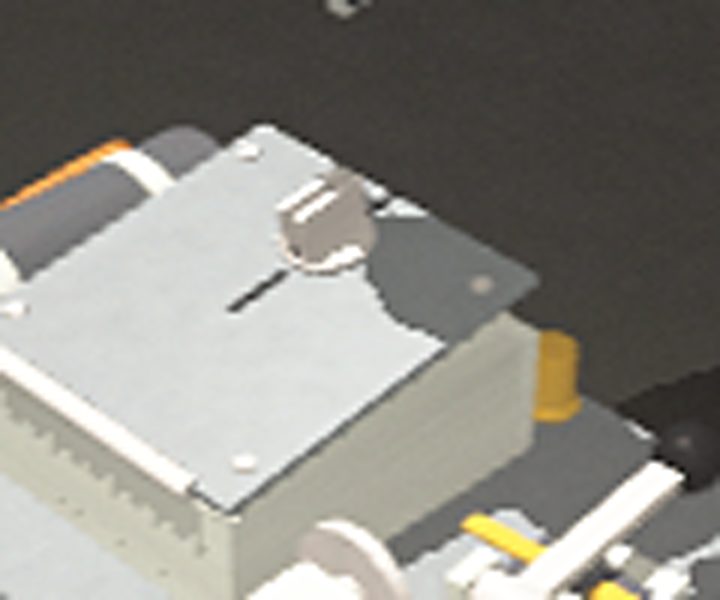

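Emit:
move_arm --linear '[[-0.004,0.02,-0.01],[-0.004,0.02,-0.01],[-0.004,0.017,-0.01],[0,0,-0.02],[0,0,-0.02],[0,0,0]]' --twist '[[-0.4,-3.8,0],[-0.4,-3.8,0],[0,0,0],[0,0,0],[0,0,0],[0,0,0]]' --grip 0

```text
time: 10.32
eef_pos: [0.5432, 0.018, 0.1639]
tcp_rot: [0.998, -0.065, 0.014, 0.001]
contact_force: [-0.8, -0.3, -0.8]
opening: -0.004
```

Run:
```python
from h import *
c,s=tips("s16",.12);pose(s)
```

```text
eef [0.5432 0.018  0.1639] rot [ 0.998 -0.065  0.014  0.001] F [-0.8 -0.3 -0.8] op -0.004 t 10.3167 minz [0.183 0.184 0.184 0.184 0.184 0.185]
crop 221 121
toolz [ 0.028 -0.003 -1.   ] jawyaw -97.5 up=-z tilt deg x,y [-1.59  0.19] q [-0.15  0.03  1.96  0.    1.12  1.55]
```

View pics/s16.png

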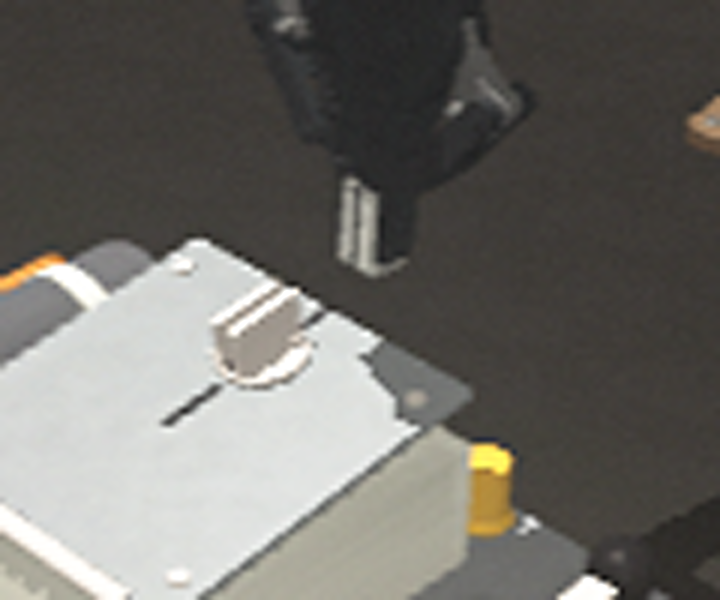

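Run:
```python
from plant import *
from h import *
c=read_camera("scene");P=cloud(c);z=P[...,2];t=read_camera("top");
for nm,cc in(("S",c),("T",t)):
    P=cloud(cc);z=P[...,2];g=cc["img"].max(2)
    for lo in(.128,.133,.136):
        f=(cc["depth"]>0)&(abs(P[...,0]-.54)<.03)&(abs(P[...,1]+.0385)<.025)&(z>lo)&(z<.148)
        q=P[f][:,:2].astype(np.float32)*1000
        if len(q)>8:
            r=cv2.minAreaRect(q);vx=cv2.fitLine(q,cv2.DIST_L2,0,.01,.01).ravel();print(nm,lo,len(q),r,"fit",np.degrees(np.arctan(vx[1]/vx[0])))
    f=(cc["depth"]>0)&(abs(P[...,0]-.56)<.08)&(abs(P[...,1]+.0385)<.03)&(z>.09)&(z<.125)&(g<90)
    q=P[f][:,:2].astype(np.float32)*1000
    if len(q)>8:
        vx=cv2.fitLine(q,cv2.DIST_L2,0,.01,.01).ravel();print(nm,"line",len(q),q.min(0),q.max(0),np.degrees(np.arctan(vx[1]/vx[0])))
cv2.imwrite("pics/t17.png",cv2.resize(t["img"][150:250,260:380],None,fx=6,fy=6,interpolation=cv2.INTER_CUBIC))
```

```text
S 0.128 107 ((541.716796875, -37.29564666748047), (18.208274841308594, 36.63379669189453), 84.01262664794922) fit -12.790528
S 0.133 83 ((542.3607788085938, -37.58209991455078), (17.792898178100586, 36.03607177734375), 76.84516906738281) fit -12.349745
S 0.136 68 ((542.222412109375, -37.80320739746094), (17.315439224243164, 36.147186279296875), 77.78826904296875) fit -10.669188
S line 11 [499.56113  -44.523087] [588.7095   -29.591589] -7.3066473
```

View pics/t17.png

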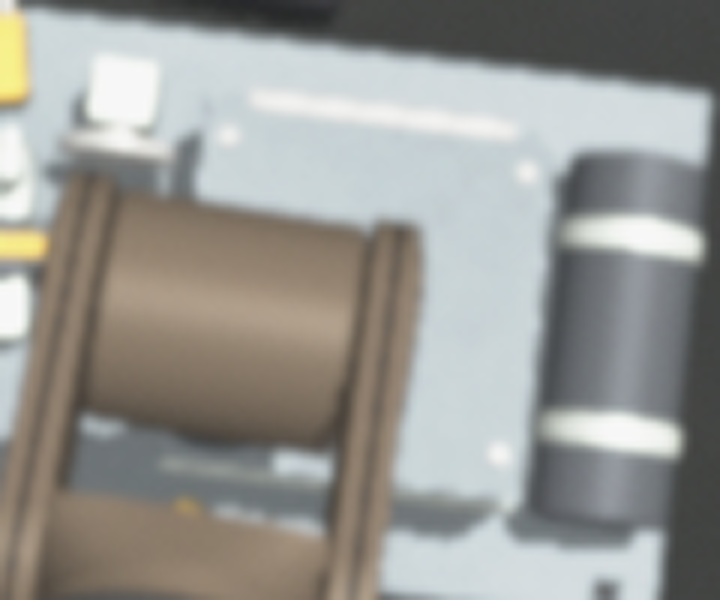

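Run:
```python
from plant import *
from h import *
c=read_camera("scene");np.savez("scene4.npz",**c)
cv2.imwrite("pics/s18.png",cv2.resize(c["img"][160:190,240:280],None,fx=18,fy=18,interpolation=cv2.INTER_CUBIC))
```

```text
(no output)
```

View pics/s18.png

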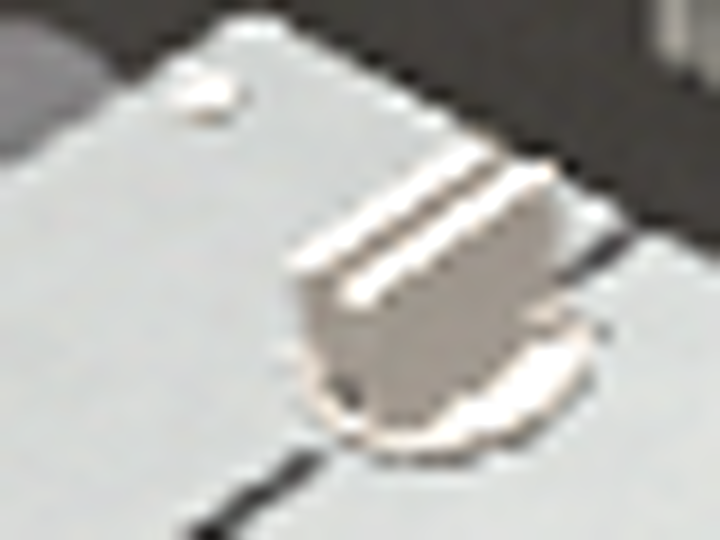

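Run:
```python
from h import *
c=np.load("scene4.npz")
f=lambda x,y:(240+x/18-.47,160+y/18-.47)
n=np.array([.1385,-.017,.990])
def onp(u,v,h):
    p0=np.array([.5408,-.0385,.130])+h*n;o,d=ray(c,u,v);return o+d*(n@(p0-o))/(n@d)
for a,b,h in(((335,280),(495,165),.011),((300,255),(480,145),.011),((355,295),(545,170),.011),((205,530),(630,240),-.016)):
    A=onp(*f(*a),h);B=onp(*f(*b),h);d=B-A;print(np.degrees(np.arctan(d[1]/d[0])),np.linalg.norm(d))
```

```text
-5.838029966849226 0.030596379741487035
-10.972474261103423 0.03174764539111184
-8.857488819936261 0.034573811066580216
-8.21300704530123 0.07948167760177713
```

Emit:
move_arm --linear '[[-0.005,0,-0.025],[-0.005,0,-0.02],[0,0,-0.01],[0,0,-0.008],[0,0,-0.007]]' --twist '[[0.1,0.8,0],[0.1,0.8,0],[0,0,0],[0,0,0],[0,0,0]]'

```text
time: 10.93
eef_pos: [0.5446, 0.0143, 0.1073]
tcp_rot: [0.998, -0.067, 0.014, 0.001]
contact_force: [0.1, 0.3, -0.0]
opening: -0.004
```

Emit:
move_arm --linear '[[-0.006,0.002,-0.005],[-0.004,0.001,-0.005],[0,0,-0.006]]' --twist '[[0,0.8,0],[0,0.8,0],[0,0,0]]'

```text
time: 11.18
eef_pos: [0.5357, 0.0169, 0.0924]
tcp_rot: [0.998, -0.067, 0.001, 0.003]
contact_force: [-2.0, -0.4, 3.2]
opening: -0.003
```

Run:
```python
from h import *
c,s=tips("s19",.12);pose(s)
```

```text
eef [0.5357 0.0169 0.0924] rot [ 0.998 -0.067  0.001  0.003] F [-2.  -0.4  3.2] op -0.003 t 11.1833 minz [0.12  0.12  0.121 0.121 0.121 0.122]
crop 222 144
toolz [ 0.001 -0.005 -1.   ] jawyaw -97.7 up=-z tilt deg x,y [-0.05  0.31] q [-0.16  0.12  2.01 -0.01  1.01  1.55]
```

View pics/s19.png

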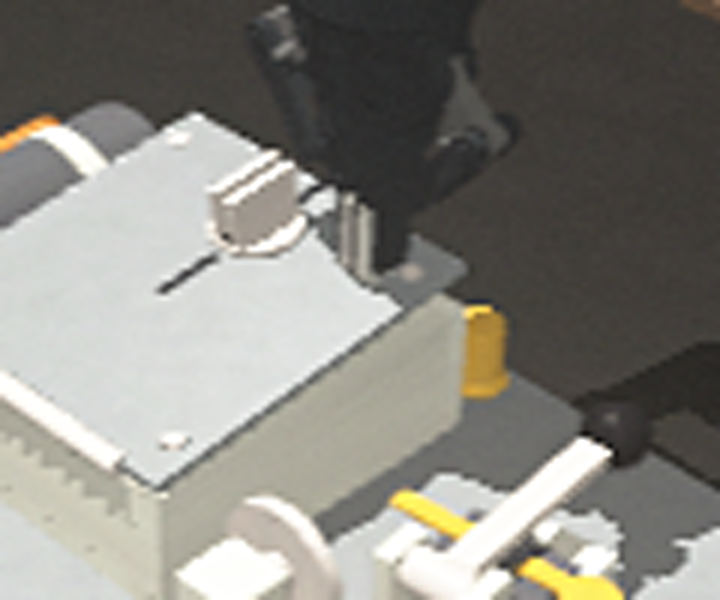

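Contact is made beside the fastener (finger tips at about (365,285)) and the cover is moving down. I'll keep pressing.

Emit:
move_arm --linear '[[0,0,-0.006],[0,0,-0.006],[0,0,-0.005],[0,0,-0.005]]' --twist '[[0,0,0],[0,0,0],[0,0,0],[0,0,0]]'

```text
time: 11.57
eef_pos: [0.5358, 0.017, 0.0765]
tcp_rot: [0.998, -0.066, -0.002, 0.003]
contact_force: [-19.9, 1.0, 42.5]
opening: -0.001
```

Emit:
move_arm --linear '[[0,0,-0.003],[0,0,-0.003],[0,0,-0.003]]' --twist '[[0,0,0],[0,0,0],[0,0,0]]'

```text
time: 11.82
eef_pos: [0.5356, 0.017, 0.0775]
tcp_rot: [0.998, -0.065, -0.006, 0.004]
contact_force: [-8.9, -0.1, 15.6]
opening: -0.001
```

Run:
```python
from h import *
from plant import *
c,s=tips("s20",.12);pose(s)
P=cloud(c);z=P[...,2]
# cover plate plane fit: machine frame coords relative to hinge
a=np.radians(-7.);H=np.array([.6655,-.0538]);D=P[...,:2]-H
d=-(D[...,0]*np.cos(a)+D[...,1]*np.sin(a));l=-D[...,0]*np.sin(a)+D[...,1]*np.cos(a)
f=(c["depth"]>0)&(d>.015)&(d<.16)&(abs(l)<.072)&(z>.085)&(z<.125)&(np.hypot(d-.13,l)>.028)&((l<.02)|(d<.09))
A=np.c_[d[f],l[f],np.ones(f.sum())];k,*_=np.linalg.lstsq(A,z[f],rcond=None);r=z[f]-A@k
g=abs(r)<.004;k,*_=np.linalg.lstsq(A[g],z[f][g],rcond=None);print("slope along d (open rad)",k, g.sum())
S=np.load("scene0.npz");P=cloud(S);z=P[...,2]
D=P[...,:2]-H;d=-(D[...,0]*np.cos(a)+D[...,1]*np.sin(a));l=-D[...,0]*np.sin(a)+D[...,1]*np.cos(a)
f=(S["depth"]>0)&(d>.015)&(d<.16)&(abs(l)<.072)&(z>.085)&(z<.13)&(np.hypot(d-.13,l)>.028)
A=np.c_[d[f],l[f],np.ones(f.sum())];k,*_=np.linalg.lstsq(A,z[f],rcond=None);print("start slope",k)
print(get_state()["contact_force"])
```

```text
eef [0.5356 0.017  0.0775] rot [ 0.998 -0.065 -0.006  0.004] F [-8.9 -0.1 15.6] op -0.001 t 11.8167 minz [0.12  0.12  0.121 0.121 0.121 0.121]
crop 222 149
toolz [-0.012 -0.007 -1.   ] jawyaw -97.5 up=-z tilt deg x,y [0.71 0.38] q [-0.15  0.15  2.01 -0.01  1.    1.55]
slope along d (open rad) [-0.00131422  0.00086475  0.09597512] 1486
start slope [ 0.13838844 -0.00392477  0.09610051]
[-9.87214208 -1.23447401 16.25967087]
```

View pics/s20.png

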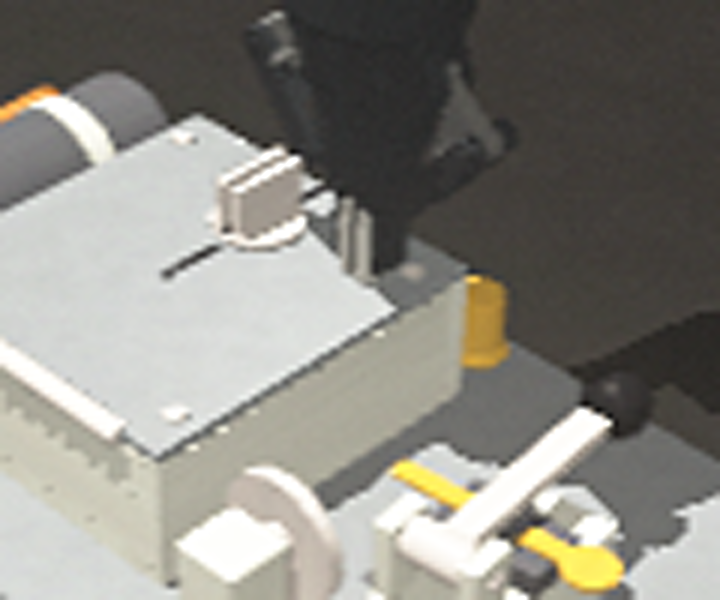

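Run:
```python
from plant import *
import numpy as np
for i in range(8):
    read_camera("scene");s=get_state();print(round(s["time"],2),np.round(s["eef_pos"],4),np.round(s["contact_force"],1))
```

```text
11.92 [0.5356 0.017  0.0775] [-9.6  0.9 16.5]
11.97 [0.5356 0.017  0.0775] [-8.6  0.7 16.8]
12.02 [0.5356 0.017  0.0775] [-7.8 -0.3 16.9]
12.07 [0.5356 0.017  0.0775] [-7.7  0.7 16.9]
12.12 [0.5356 0.017  0.0775] [-9.8 -0.3 16.5]
12.17 [0.5356 0.017  0.0775] [-8.2  0.7 17. ]
12.22 [0.5356 0.017  0.0775] [-9.1 -0.5 16.2]
12.27 [0.5356 0.017  0.0774] [-8.9  0.1 16.4]
```

Run:
```python
from plant import *
print(sign_off()); s=get_state();print(s["time"],s["eef_pos"],s["contact_force"])
```

```text
the job is handed in; nothing more can be done
None
the job is handed in; nothing more can be done
```

I shut the clamp lever, lined the fastener's slot up with the engraved line, and handed in at 12.3 s with closed fingers holding the cover flush. I pressed on the plate beside the fastener. `sign_off()` gave no verdict.

My last checks:
- **Lever:** shut. It stopped solidly under 44 N; the ball then measured 91 mm above the bench (90 when shut), an angle of about 0.01 rad. It still looked shut in the final picture.
- **Slot:** within tolerance, but the readings disagree. Slot edges against the line gave about 0 to 3° out, the depth points about 4 to 5°; the limit is 11.5°. I measured this before pressing; in the final picture the slot still looked in line.
- **Cover:** a plane fit gave an opening of about -0.001 rad, so it is flush. The downward push held steady at 16 to 17 N for the last 0.4 s before hand-in.
- **Loose things:** I touched none of them as far as I could tell. The lock cylinder looked unmoved in the final picture; I did not measure their positions.

Two things did not go as expected:
- **Fingertip position:** the camera and the contact with the lever both put the shut fingertips about 18 mm behind the reported TCP, not 8 mm ahead as `tips_ahead` says. I used the measured value.
- **Push force:** it briefly reached about 44 N on the lever and 42 N on the cover. Only the fingers were in contact as far as I could see. The 40 N limit is for the arm and gripper body; the wrist limit is 120 N.

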